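# Refit the pan carrier of a moisture analyser by feel and shut its hood

### The job

The moisture analyser has been cleaned and its hood stands open. Take the pan carrier off the blue parts tray and refit it: rest the tip of its pin on the metal weighing plate beside the socket and slide it across until it drops in and the carrier sits fully home and level, never leaning so hard on the plate that the weighing cell is overloaded. Then shut the hood all the way without slamming it, and leave the sample jars and the stack of pans where they stand.

Things in the scene. Friction and masses are not known exactly. Their poses are not given: they have to be found in the camera images.
- analyser: Moisture analyser, 340 mm long (its x) by 210 mm wide (its y), fixed. Origin on the bench under its centre. Front (-x end): sloped grey console with display and keys, 45 to 78 mm high. Behind it the deck, its grey bezel 84 mm above the bench, frames the weighing chamber: an opening 130 mm (x) by 150 mm (y) centred at x = +70, y = 0 mm. The hood is hinged at the back (+x end).
- chamber_middle (a point): Middle of the chamber opening, on top of the flat metal weighing plate seen in it: analyser x = +70, y = 0, 80 mm above the bench (4 mm below the bezel). Axes as the analyser's.
- middle_line_front (a point): Point on the plate's top on its front-to-back middle line, 40 mm in front of chamber_middle. The socket for the pin is a plain unmarked blind hole on that line, 15.5 mm in diameter, 20 mm deep, its mouth chamfered 1.5 mm. How far back differs from unit to unit and no reading tells it: its centre is 18 to 52 mm behind this point (22 mm in front of to 12 mm behind chamber_middle).
- receiver (a joint): Sag (m) of the weighing plate on its weighing cell: 0 unloaded, the plate moves straight down about 1 mm for each 5 N (after the first 1 N). Pressed down more than 5 mm (about 26 N) the cell is overloaded.
- carrier: Pan carrier, loose light-grey casting, 120 to 210 g: from above an I, 100 mm long (its y), 64 mm wide (its x), 55 mm high. Origin at its pin's tip, z up. Above the tip: bar 24 mm wide (x), 78 mm long (y) from 36 to 50 mm; end bars 64 mm long (along x), 12 mm wide, at y = +-44 mm, from 38 to 48 mm; four black studs on their ends up to 55 mm. May be fitted with the bar turned any way.
- pin_tip (a point): Tip of the carrier's steel pin, on its axis (the carrier's origin). The pin is 12 mm in diameter and 18 mm long, its lowest 4 mm tapering to 7 mm. Above it a round boss 24 mm in diameter reaches up to the bar; the boss's flat underside rests on the plate when the pin is home.
- bar_middle (a point): Middle of the carrier's bar, 43 mm above the pin's tip: the place to grip, across the bar's 24 mm width (along the carrier's x).
- tray: Blue open parts tray, fixed, 160 mm (x) by 96 mm (y) by 46 mm high, walls 5 mm. Origin under its centre. The carrier lies across it, its end bars on the two long rims, pin hanging inside, tip 8 mm above the bench.
- hood (a joint): Opening angle (rad) of the grey hood: 0 shut; starts at 1.6 to 1.74, standing open just past upright. The hood is a box open underneath, 200 mm front to back, 204 mm wide, 76 mm high, dark grille on its top face. Stiff hinge: it stays where it is left and takes 1 to 7 N at the front edge to close.
- hood_hinge (a point): The middle of the hood's hinge axis, which is parallel to the analyser's y, at the hood's lower back edge, 85 mm above the bench (analyser x = +168 mm).
- hood_edge (a point): Middle of the front edge of the hood's top face: with the hood shut, 200 mm in front of the hinge axis and 76 mm above it. Turns with the hood.
- hood_handle (a point): Middle of the hood's steel bow handle: bar 10 mm thick, 76 mm long, parallel to the hinge, 30 mm out from the front wall, 36 mm above the hood's lower rim. With the hood open it points up. Turns with the hood.
- jar1: Sample jar with a red lid, 45 mm in diameter, 75 mm high, loose, 90 g; origin under its centre. Leave alone.
- jar2: Another such jar. Leave alone.
- jar3: Another such jar. Leave alone.
- pans: Loose stack of shallow aluminium sample pans, 94 mm in diameter, 20 mm high; origin under its centre. Leave alone.
Mind the look-alikes: they are no part of the job. Leave any green or yellow look-alike of the carrier alone.

How it is judged (in metres and radians):
On the way, in this order (a step that is already met when the one before it is completed fails the run):
1. the tip of the carrier's pin rests on the weighing plate beside the socket, loading the plate (z of pin_tip in the frame of analyser between 0.075 and 0.081 m and x of pin_tip in the frame of analyser between 0.005 and 0.135 m and y of pin_tip in the frame of analyser between -0.075 and 0.075 m and value of joint receiver above 0.0001 m), for 0.2 s.
2. the pin is home in the socket and the carrier level (z of pin_tip in the frame of analyser between 0.056 and 0.0655 m and x of pin_tip in the frame of analyser between 0.02 and 0.12 m and y of pin_tip in the frame of analyser between -0.02 and 0.02 m and angle between carrier's own z axis and vertical below 0.07 rad), for 0.2 s.
At the end, for the whole second after the job is handed in: The carrier's pin is home in the socket (tip at least 14.5 mm below the plate's unloaded top, which only the socket allows), the carrier within 0.07 rad of level and at rest, and the hood shut to within 0.04 rad (all of step 2 and value of joint hood below 0.04 rad and linear speed of carrier below 0.02 m/s); the robot touches nothing.
It fails at once if the weighing cell is overloaded: the plate is pressed down more than 5 mm (value of joint receiver above 0.005 m).
It fails at once if the hood is slammed: it closes faster than 2.5 rad/s (velocity of joint hood below -2.5 rad/s).
It fails at once if a sample jar or the stack of pans is shifted by more than 20 mm (distance of any of jar1, jar2, jar3, pans from where it was at the start of the episode above 0.02 m).
It also fails if it takes over 58 s, if anything falls off the work surface, if the arm or the gripper's body presses on something with over 40 N, if the wrist force passes 120 N, or if a joint passes its speed limit or range.

### The arm

A 6-joint arm with a two-finger parallel gripper is mounted at the origin on the work surface. World frame = base frame: x ahead of the robot, y to its left, z up, the work surface at z = 0. Lengths are in mm, angles in rad, forces in N, time in s.
With the tool pointing down it reaches from about 275 to 1000 mm from the base axis. Payload 8.4 kg.
Tool frame: the origin (TCP) lies on the centre line of the jaws, within the pads' length; the fingertips stand 22 mm ahead of it and the grasp point (between the pads) lies 3 mm ahead of it; z points along the fingers, y is the direction in which the jaws open and shut (so a half turn about z gives the same grasp; the last joint's range is limited). The gripper opens to 85 mm and grips with 20 to 120 N. Pads are 22 mm wide; open, the fingers measure 114 mm over their backs; the gripper's body (76 mm by 85 mm) begins 54 mm behind the grasp point. The pads swing forward as they close: fully open they stand 13 mm farther back than shut.
Start: joints at [-0.002, 0.353, 1.633, -0, 1.155, -0.002], TCP at [625.002, -0, 253.281] pointing down, gripper open.
Joint ranges: [-2.63, 2.63], [-0.92, 2.1], [0.06, 2.66], [-1.3, 4.44], [0, 2.69], [-3.02, 3.02]. Speed limits (rad/s): [2.22, 2.22, 2.79, 3.14, 3.14, 3.14].

### API

Orientations are given as [roll, pitch, yaw] about the fixed x, y, z axes, in that order (R = Rz(yaw) Ry(pitch) Rx(roll)).
In Python, from rig import r gives the robot as it stands.
- The arm moves only by the tool carry_out, never from a script. Its argument "rows" is text: rows parted by semicolons, each of 5 numbers parted by spaces: the opening, from 0 (shut) to 1 (fully open), then the shift along the tool's x, y, z in units of 30 mm (1.0 is 30 mm), then the turn about the tool's z in units of 8 degrees (1.0 is 8 degrees). A call has 1 to 12 rows; each row shifts and turns the commanded pose from where the row before left it, along the tool's axes as they then stand; what a row does not reach is not made up. A row lasts 1/8 s, in which the tool goes at most 62.5 mm and 10.7 degrees, less where a joint would pass 70% of its speed; a pose out of reach is approached as far as the arm can. A call is refused whole if a number of a shift passes 1 or a number of a turn 1, either way. A call with a gripper value outside its range is refused whole. The fingers move at their own pace and stop on an object; "newtons" is the grip in N (left out, the last holds). Time passes only in rows, so rows that do not move let the fingers close. It gives the time, the measured TCP pose, the force and the opening at its end, in the units of the state.
- r.sense(): the state, without advancing time (a new reading comes with each control period).
- r.grab_frame(name): name is "scene" or "side" or "wrist"; returns the picture (420x560x3 uint8, blue, green, red); there is no depth.
- r.get_calibration(name): a dict with "intrinsics" (3x3 intrinsics, pixels), "position" and "rotation" of the camera in the world. Camera axes: x right, y up, looking along -z (the intrinsics and any distortion apply to the point x, -y, -z); pixel columns grow to the right and rows downward; lengths in mm; the calibration is good to about 2 mm. A picture is of the moment at which its call begins: read the wrist's pose just before it. get_calibration takes no time and is no camera call; for the wrist camera it gives the pose at the moment of the call.
- r.sign_off(): hands the job in, once; it reports no verdict.
The state is a dict: "clock": time; "qpos": joint angles; "qvel": joint speeds; "joint_efforts": joint torques, N m; "eef_pos": TCP position; "tcp_rot": TCP orientation; "contact_force": force on the tool from outside, world axes, zero at the start; "wrist_torque": the same for the moment, N m; "opening": opening from 0.0 (shut) to 1.0 (fully open).
Only numpy, scipy, OpenCV 4.12 (cv2) and the standard library are available. Lean on these libraries where they do the work, as an engineer would, in place of code of your own. Each camera call takes 0.05 s, during which the arm holds its last target.

## Working session

There is one attempt and no reset: what is moved stays moved. The work goes in short steps, Python scripts to look and compute and a tool call to move; the robot and the scene stay as the last step left them, time stands still between calls to the robot, and variables do not carry over. Pictures are saved under pics/ and viewed, and the job is handed in when it is done.

Besides the shell and the picture viewer there is one more tool, called by a JSON object that holds its "fn" and its "kwargs". carry_out: Moves the arm, as the interface text tells. Its arguments: {"type":"object","properties":{"rows":{"type":"string"},"newtons":{"type":"number"}},"required":["rows"]}

```bash
ls; mkdir -p pics
python3 - <<'E'
from rig import r
import cv2
s=r.sense(); print({k:s[k] for k in('clock','eef_pos','tcp_rot','contact_force','opening')})
for n in('scene','side','wrist'):
    c=r.get_calibration(n); print(n,c)
    cv2.imwrite(f'pics/{n}0.png',r.grab_frame(n))
E
```

```text
pics
{'clock': 0.0, 'eef_pos': array([ 6.24535745e+02, -2.83412640e-02,  2.52557045e+02]), 'tcp_rot': array([-3.14015719e+00,  5.27368819e-06,  1.57076087e+00]), 'contact_force': array([ 0.28479125, -0.46197592,  0.60867613]), 'opening': 0.9998332037041511}
scene {'intrinsics': array([[530.05345147,   0.        , 281.27515358],
       [  0.        , 530.05345147, 210.48207373],
       [  0.        ,   0.        ,   1.        ]]), 'position': array([1424.58212944,  280.49090643,  770.74133876]), 'rotation': array([ 0.96853164, -0.01352783,  2.04287791])}
side {'intrinsics': array([[420.23197688,   0.        , 278.90230184],
       [  0.        , 420.23197688, 207.08217757],
       [  0.        ,   0.        ,   1.        ]]), 'position': array([ 466.64536208, -881.62640867,  807.36730932]), 'rotation': array([ 0.84361203, -0.02186907, -0.11085346])}
wrist {'intrinsics': array([[297.50265754,   0.        , 282.4575381 ],
       [  0.        , 297.50265754, 213.05955209],
       [  0.        ,   0.        ,   1.        ]]), 'position': array([624.95169292,  71.2690838 , 373.49957826]), 'rotation': array([-0.28284446,  0.00094045, -0.00143916])}
```

View pics/scene0.png

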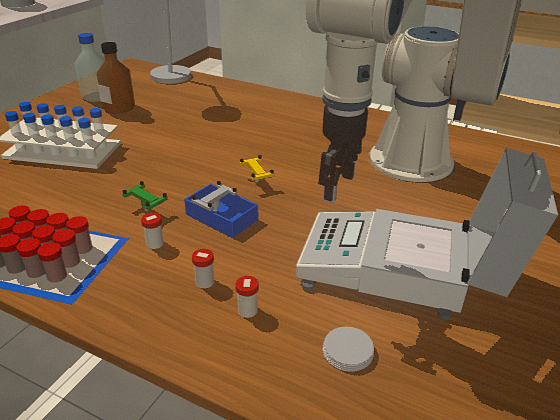

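View pics/side0.png

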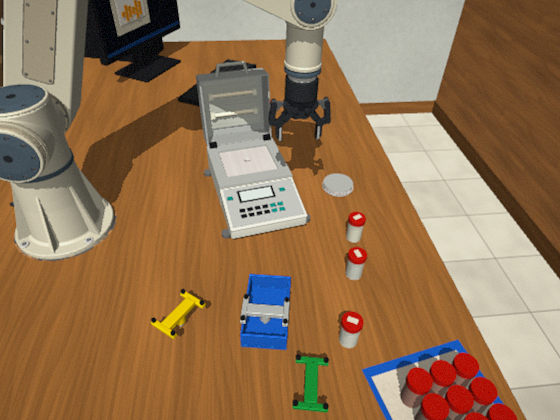

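View pics/wrist0.png

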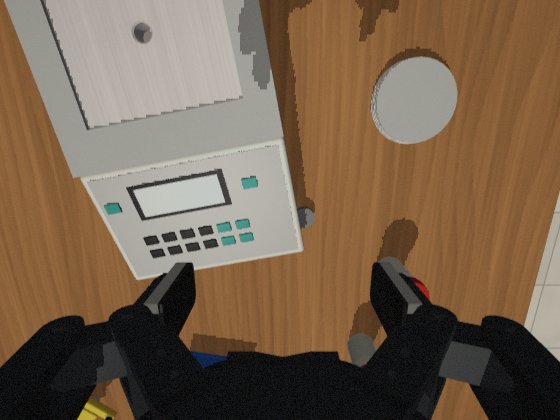

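```bash
cat > h.py <<'E'
import numpy as np, cv2
from rig import r
from scipy.spatial.transform import Rotation as Ro
def cal(n):
    c=r.get_calibration(n); return c['intrinsics'],np.array(c['position']),Ro.from_euler('xyz',c['rotation']).as_matrix()
def ray(c,u,v):
    K,p,R=c; d=np.array([(u-K[0,2])/K[0,0],-(v-K[1,2])/K[1,1],-1.]); return p,R@d
def onz(c,u,v,z):
    p,d=ray(c,u,v); return p+d*(z-p[2])/d[2]
def proj(c,P):
    K,p,R=c; q=R.T@(np.asarray(P,float)-p); return np.array([K[0,2]-K[0,0]*q[0]/q[2],K[1,2]+K[1,1]*q[1]/q[2]])
def tri(*rs):
    A=0;b=0
    for p,d in rs:
        d=d/np.linalg.norm(d); M=np.eye(3)-np.outer(d,d); A=A+M; b=b+M@p
    return np.linalg.solve(A,b)
def crop(src,x0,y0,x1,y1,out):
    im=cv2.imread(src)[y0:y1,x0:x1]; f=min(800/(x1-x0),600/(y1-y0)); f=int(f)
    cv2.imwrite(out,cv2.resize(im,None,fx=f,fy=f,interpolation=cv2.INTER_CUBIC)); print(out,f)
E
python3 - <<'E'
from h import *
crop('pics/scene0.png',290,130,560,330,'pics/sA.png')
crop('pics/side0.png',190,55,320,245,'pics/dA.png')
crop('pics/scene0.png',110,140,290,250,'pics/sT.png')
crop('pics/side0.png',140,260,340,420,'pics/dT.png')
E
```

```text
pics/sA.png 2
pics/dA.png 3
pics/sT.png 4
pics/dT.png 3
```

View pics/sA.png

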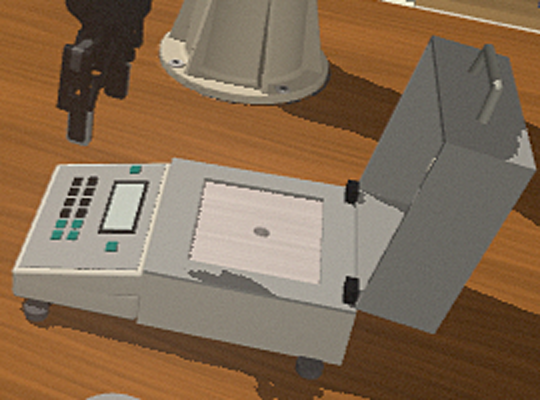

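View pics/dA.png

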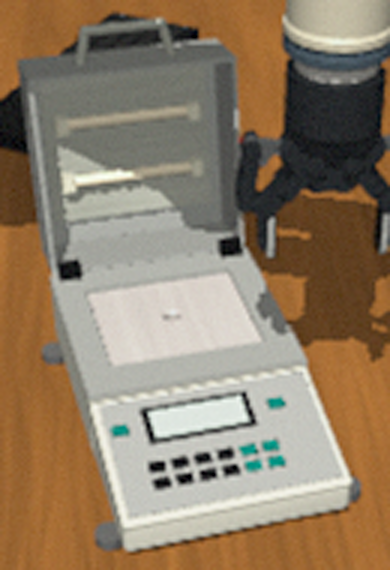

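View pics/sT.png

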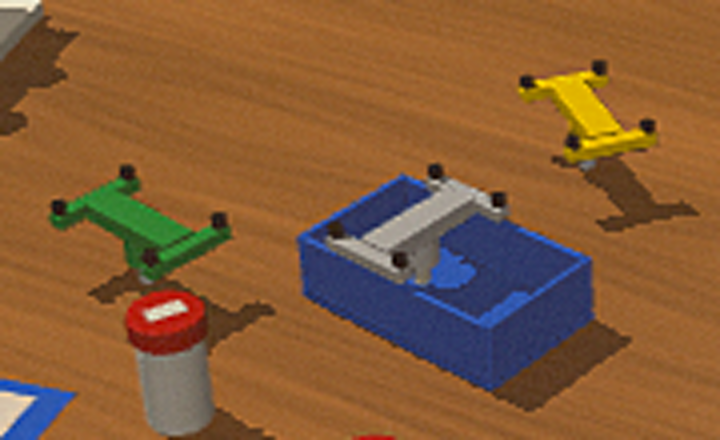

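View pics/dT.png

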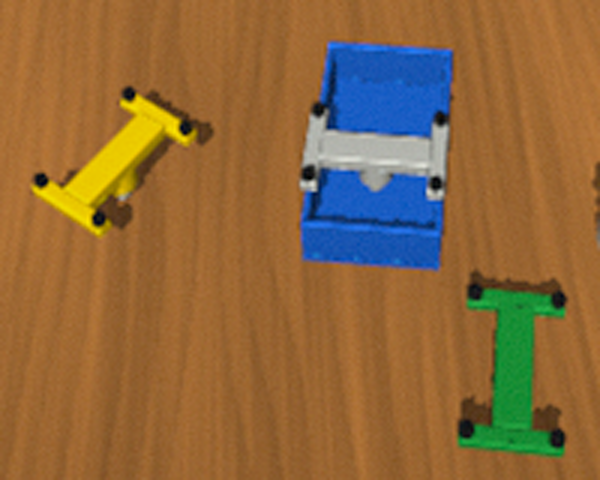

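Run:
```python
from h import *
np.set_printoptions(precision=1,suppress=True)
S,D,W=cal('scene'),cal('side'),cal('wrist')
print('hole',onz(S,420.5,246,80),onz(D,247,160,80),onz(W,142,33,80),tri(ray(S,420.5,246),ray(D,247,160),ray(W,142,33)))
sc=[np.array(p)/2+[290,130] for p in[(204,179),(324,200),(319,283),(188,261)]]
P=[onz(S,*p,82) for p in sc];print('opening S',np.array(P),[np.linalg.norm(P[i]-P[i-1]) for i in range(4)],np.mean(P,0))
dc=[np.array(p)/3+[190,55] for p in[(107,368),(87,292),(225,271),(263,344)]]
Q=[onz(D,*p,82) for p in dc];print('opening D',np.array(Q),[np.linalg.norm(Q[i]-Q[i-1]) for i in range(4)],np.mean(Q,0))
a=[np.array(p)/4+[110,140] for p in[(436,171),(499,200),(400,260),(336,230)]]
b=[np.array(p)/3+[140,260] for p in[(308,173),(318,108),(441,117),(435,184)]]
A=[onz(S,*p,62) for p in a];B=[onz(D,*p,62) for p in b]
print(np.array(A),np.mean(A,0));print(np.array(B),np.mean(B,0))
for i in range(4):print(tri(ray(S,*a[i]),ray(D,*b[i])))
# wrist deck corners/ bezel
for p in[(83,178),(282,137),(90,129),(241,98)]:print('W',p,onz(W,*p,84),onz(W,*p,80))
```

```text
hole [504.5 150.8  80. ] [501.7 146.5  80. ] [502.1 150.   80. ] [501.5 150.4  77.6]
opening S [[442.2  69.1  82. ]
 [418.4 197.7  82. ]
 [560.6 223.4  82. ]
 [589.   97.9  82. ]] [np.float64(149.54979653570803), np.float64(130.81623828281852), np.float64(144.4373455756801), np.float64(128.64434522414345)] [502.6 147.   82. ]
opening D [[437.4  63.2  82. ]
 [419.5 190.3  82. ]
 [561.5 217.5  82. ]
 [587.   88.7  82. ]] [np.float64(151.73845135795338), np.float64(128.28422316538996), np.float64(144.57568771368034), np.float64(131.32247425804582)] [501.4 139.9  82. ]
[[ 465.8 -376.4   62. ]
 [ 476.4 -323.2   62. ]
 [ 561.8 -340.5   62. ]
 [ 552.7 -392.8   62. ]] [ 514.2 -358.2   62. ]
[[ 463.5 -384.1   62. ]
 [ 473.1 -330.7   62. ]
 [ 560.  -346.8   62. ]
 [ 549.1 -401.1   62. ]] [ 511.4 -365.7   62. ]
[ 462.4 -380.3   58.2]
[ 472.5 -326.8   58. ]
[ 559.6 -343.5   59. ]
[ 548.7 -397.3   57.7]
W (83, 178) [429.1  23.1  84. ] [426.4  22.5  80. ]
W (282, 137) [624.3  61.8  84. ] [624.3  61.7  80. ]
W (90, 129) [444.4  69.4  84. ] [441.9  69.3  80. ]
W (241, 98) [587.   96.3  84. ] [586.5  96.7  80. ]
```

{"fn": "carry_out", "kwargs": {"rows": "1 -1 -0.31 0.14 0;1 -1 -0.31 0.14 0;1 -1 -0.31 0.14 0;1 -1 -0.31 0.14 0;1 -1 -0.31 0.14 0;1 -1 -0.31 0.14 0;1 -1 -0.31 0.14 0;1 -1 -0.31 0.14 0;1 -1 -0.31 0.14 0;1 -1 -0.31 0.14 0;1 -1 -0.31 0.14 0;1 -1 -0.31 0.14 0"}}

```text
clock: 1.65
eef_pos: [512.9, -360.9, 202.5]
tcp_rot: [-3.141, -0.0, 1.571]
contact_force: [-0.6, 0.2, -0.5]
opening: 0.999
```

{"fn": "carry_out", "kwargs": {"rows": "1 0 0 0 -0.98;1 0 0 0 -0.98;1 0 0 0 -0.98;1 0 0 0 -0.98;1 0 0 0 -0.98;1 0 0 0 -0.98;1 0 0 0 -0.98;1 0 0 0 -0.98;1 0 0 0 -0.98;1 0 0 0 -0.98;1 0 0 0 0"}}

```text
clock: 3.02
eef_pos: [513.3, -359.9, 202.6]
tcp_rot: [3.141, -0.0, 2.938]
contact_force: [0.3, -0.1, 0.6]
opening: 0.999
```

Run:
```python
from h import *
s=r.sense(); print({k:s[k] for k in('clock','eef_pos','tcp_rot','contact_force','opening')})
cv2.imwrite('pics/w1.png',r.grab_frame('wrist')); c=cal('wrist'); np.save('w1.npy',np.array(c,dtype=object),allow_pickle=True)
```

```text
{'clock': 3.025, 'eef_pos': array([ 513.26925817, -359.89079119,  202.60589083]), 'tcp_rot': array([ 3.14136323e+00, -4.72067972e-04,  2.93821293e+00]), 'contact_force': array([ 0.33338303, -0.05903615,  0.56313308]), 'opening': 0.9993760057273567}Traceback (most recent call last):
  File "<stdin>", line 3, in <module>
ValueError: could not broadcast input array from shape (3,3) into shape (3,)
```

View pics/w1.png

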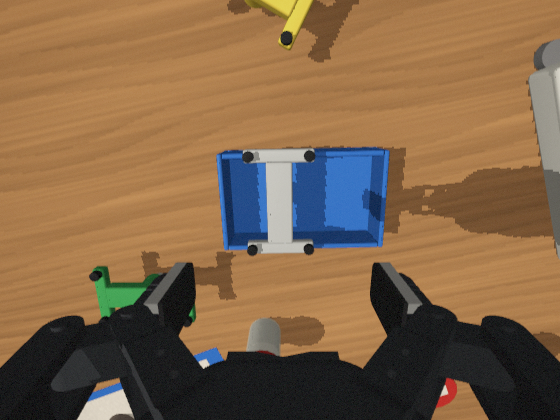

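Run:
```python
from h import *
np.set_printoptions(precision=1,suppress=True)
c=cal('wrist')
P=np.array([onz(c,*p,62) for p in[(248,156.5),(309,156),(309,249),(252,249.5)]]);print(P,P.mean(0),[np.linalg.norm(P[i]-P[i-1]) for i in range(4)])
im=cv2.imread('pics/w1.png');hsv=cv2.cvtColor(im,cv2.COLOR_BGR2HSV)
m=((hsv[...,1]<60)&(hsv[...,2]>110)).astype(np.uint8)
m[:165]=0;m[240:]=0;m[:,:230]=0;m[:,:][:,330:]=0
n,l,st,ce=cv2.connectedComponentsWithStats(m);i=1+np.argmax(st[1:,4]);print(st[i],ce[i])
ys,xs=np.nonzero(l==i);print(cv2.minAreaRect(np.c_[xs,ys].astype(np.float32)))
ed=np.array([[y,xs[ys==y].min(),xs[ys==y].max()] for y in range(172,236,7)]);print(ed.tolist())
for y in(172,235):
  q=ed[np.argmin(abs(ed[:,0]-y))];print(onz(c,(q[1]+q[2]+1)/2,q[0],58), np.linalg.norm(onz(c,q[1],q[0],58)-onz(c,q[2]+1,q[0],58)))
print('jar',onz(c,265,355,75))
```

```text
[[ 462.4 -379.4   62. ]
 [ 472.8 -327.5   62. ]
 [ 558.5 -343.3   62. ]
 [ 547.9 -396.4   62. ]] [ 510.4 -361.7   62. ] [np.float64(87.14146155180067), np.float64(52.91725120019102), np.float64(87.08942355379837), np.float64(54.1089185965898)]
[ 266  165   27   75 1899] [279.1 201.7]
((278.9464111328125, 202.00096130371094), (74.4524154663086, 25.424518585205078), 88.97696685791016)
[[172, 266, 291], [179, 266, 291], [186, 266, 291], [193, 267, 291], [200, 267, 291], [207, 267, 291], [214, 267, 291], [221, 268, 292], [228, 268, 292], [235, 268, 292]]
[ 481.6 -356.1   58. ] 23.237459846448225
[ 540.5 -367.2   58. ] 23.750402866839917
jar [ 657.4 -407.8   75. ]
```

{"fn": "carry_out", "kwargs": {"rows": "0.55 0.08 -0.08 0.7 -0.1;0.55 0 0 0.9 0;0.55 0 0 0.9 0;0.55 0 0 0.5 0;0.55 0 0 0 0;0.55 0 0 0 0"}}

```text
clock: 3.82
eef_pos: [511.1, -362.3, 113.8]
tcp_rot: [-3.141, 0.001, 2.952]
contact_force: [0.4, -0.3, 0.0]
opening: 0.552
```

Run:
```python
from h import *
s=r.sense(); print({k:s[k] for k in('clock','eef_pos','tcp_rot','contact_force','opening')})
cv2.imwrite('pics/w2.png',r.grab_frame('wrist'))
```

```text
{'clock': 3.825, 'eef_pos': array([ 511.10645769, -362.27442004,  113.78700077]), 'tcp_rot': array([-3.14106874e+00,  1.16446900e-03,  2.95243010e+00]), 'contact_force': array([ 0.36635665, -0.323307  ,  0.00215342]), 'opening': 0.5523074333523393}
```

View pics/w2.png

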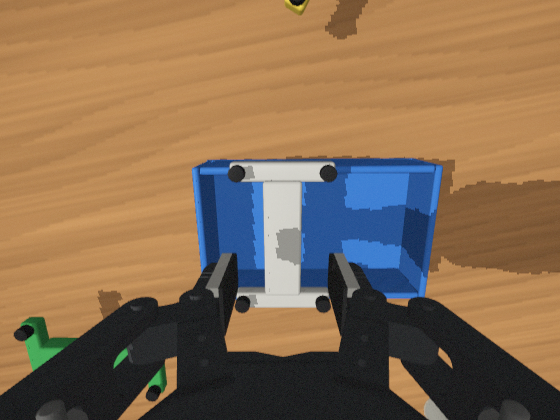

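{"fn": "carry_out", "kwargs": {"rows": "0.55 0 0 0.7 0;0.55 0 0 0.7 0;0.55 0 0 0.52 0;0.55 0 0 0 0;0 0 0 0 0;0 0 0 0 0;0 0 0 0 0;0 0 0 0 0", "newtons": 60}}

```text
clock: 4.88
eef_pos: [511.2, -362.3, 56.4]
tcp_rot: [-3.141, 0.002, 2.953]
contact_force: [-0.8, 0.2, 6.9]
opening: 0.266
```

{"fn": "carry_out", "kwargs": {"rows": "0 0 0 -0.3 0;0 0 0 -0.6 0;0 0 0 -1 0;0 0 0 -1 0;0 0 0 -1 0;0 0 0 -1 0;0 0 0 0 0;0 0 0 0 0"}}

```text
clock: 5.88
eef_pos: [510.1, -361.6, 202.0]
tcp_rot: [3.141, -0.0, 2.953]
contact_force: [-0.7, 0.4, -2.1]
opening: 0.268
```

Run:
```python
from h import *
s=r.sense(); print({k:s[k] for k in('clock','eef_pos','tcp_rot','contact_force','opening')})
for n in('wrist','side','scene'): cv2.imwrite(f'pics/{n}3.png',r.grab_frame(n))
crop('pics/side3.png',180,200,340,340,'pics/side3c.png')
crop('pics/scene3.png',150,100,290,220,'pics/scene3c.png')
```

```text
{'clock': 5.875, 'eef_pos': array([ 510.14389783, -361.57487809,  202.01090807]), 'tcp_rot': array([ 3.14139137e+00, -4.43280141e-04,  2.95306419e+00]), 'contact_force': array([-0.73600552,  0.43956158, -2.11739384]), 'opening': 0.2683483858949449}
pics/side3c.png 4
pics/scene3c.png 5
```

View pics/wrist3.png

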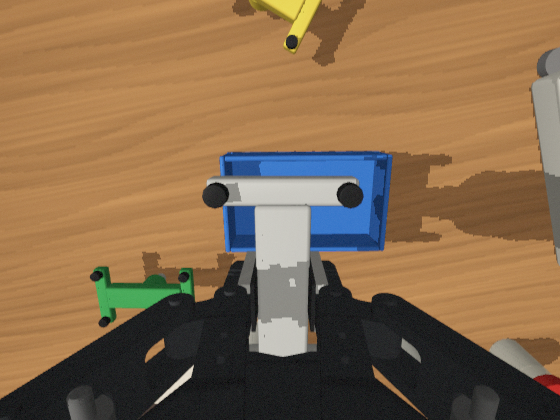

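View pics/side3c.png

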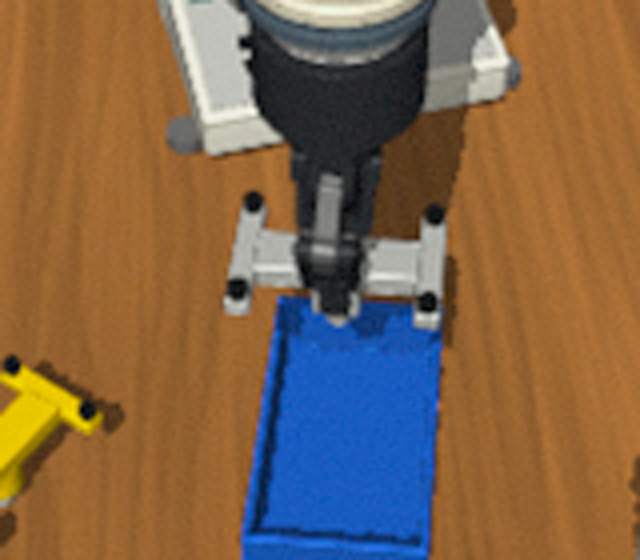

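View pics/scene3c.png

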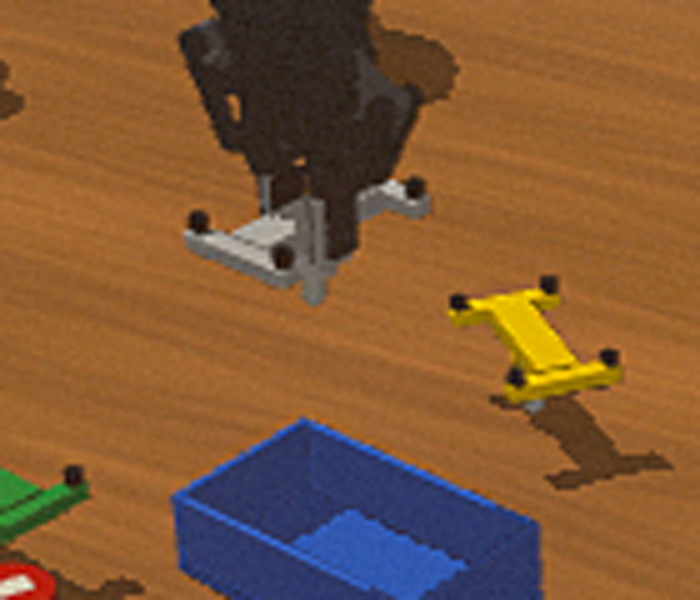

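{"fn": "carry_out", "kwargs": {"rows": "0 0 0 0 -0.91;0 0 0 0 -0.91;0 0 0 0 -0.91;0 -0.09 0.5 0 0;0 -0.186 1 0 0;0 -0.186 1 0 0;0 -0.186 1 0 0;0 -0.186 1 0 0;0 -0.186 1 0 0;0 -0.186 1 0 0;0 -0.186 1 0 0;0 -0.186 1 0 0"}}

```text
clock: 7.52
eef_pos: [507.4, -100.6, 201.8]
tcp_rot: [3.141, -0.001, -2.952]
contact_force: [0.6, 1.0, -1.0]
opening: 0.269
```

{"fn": "carry_out", "kwargs": {"rows": "0 -0.186 1 0 0;0 -0.186 1 0 0;0 -0.186 1 0 0;0 -0.186 1 0 0;0 -0.186 1 0 0;0 -0.186 1 0 0;0 -0.186 1 0 0;0 -0.09 0.5 0 0;0 -0.04 0.2 0 0;0 0 0 0 0;0 0 0 0 0"}}

```text
clock: 8.9
eef_pos: [506.1, 131.7, 202.2]
tcp_rot: [-3.141, -0.0, -2.95]
contact_force: [-0.7, 0.2, -1.9]
opening: 0.268
```

Run:
```python
from h import *
s=r.sense(); print({k:s[k] for k in('clock','eef_pos','tcp_rot','contact_force','opening')})
for n in('wrist','side','scene'): cv2.imwrite(f'pics/{n}4.png',r.grab_frame(n))
crop('pics/side4.png',190,55,330,245,'pics/side4c.png')
crop('pics/scene4.png',330,130,530,280,'pics/scene4c.png')
```

```text
{'clock': 8.9, 'eef_pos': array([506.06459681, 131.70078116, 202.20891042]), 'tcp_rot': array([-3.14135607e+00, -2.98312864e-04, -2.94987838e+00]), 'contact_force': array([-0.6978302 ,  0.23925499, -1.89854572]), 'opening': 0.26774243552037386}
pics/side4c.png 3
pics/scene4c.png 4
```

View pics/wrist4.png

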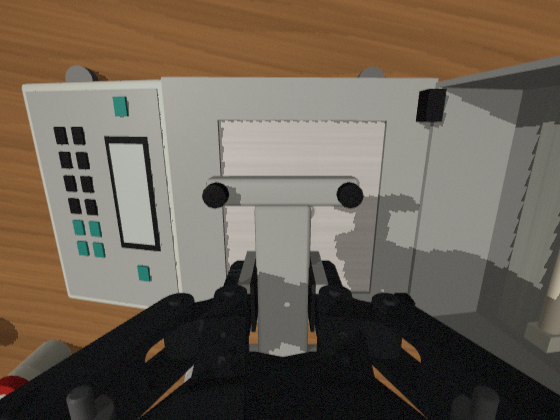

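View pics/side4c.png

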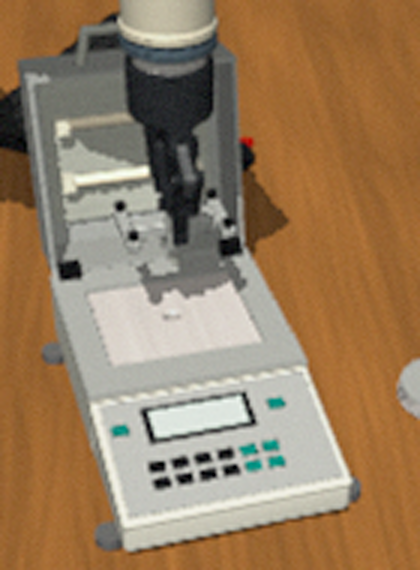

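View pics/scene4c.png

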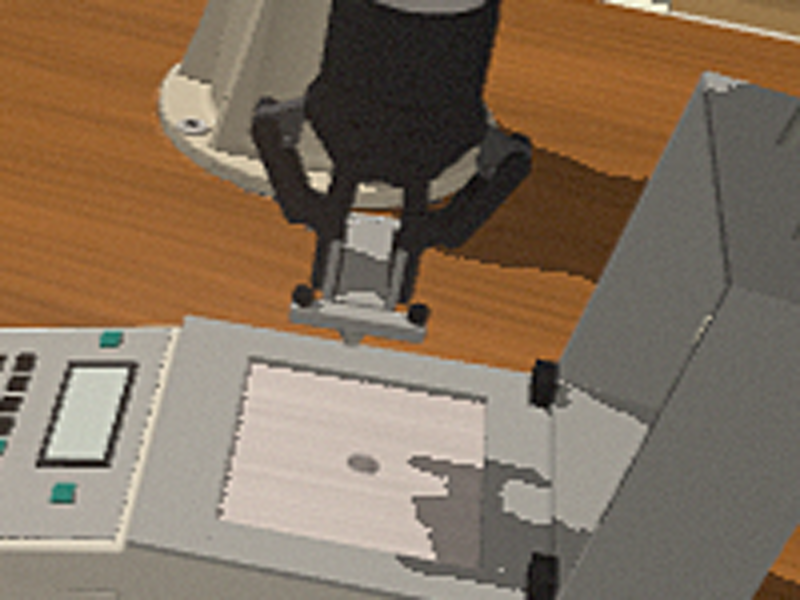

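Run:
```python
from h import *
np.set_printoptions(precision=1,suppress=True)
c=cal('wrist')
P=np.array([onz(c,*p,84) for p in[(219,121),(386,121),(371,293)]]);print(P,np.linalg.norm(P[0]-P[1]),np.linalg.norm(P[1]-P[2]))
d=P[1]-P[0];print('yaw',np.degrees(np.arctan2(d[1],d[0])),'mid',(P[0]+P[2])/2)
# check grasped studs as seen
t=[onz(c,*p,202.2-48.4+54) for p in[(215,195),(350,195)]];print(t)
S=cal('scene');print(onz(S,420.75,246,80))
print('tip proj scene',proj(S,[506,131.7,153.8]),np.array([352,342])/4+[330,130])
```

```text
[[442.   70.   84. ]
 [417.8 196.   84. ]
 [564.2 225.1  84. ]] 128.2700013113905 149.30604011074652
yaw 100.89993946915656 mid [503.1 147.6  84. ]
[array([467.4,  97.3, 207.8]), array([457.3, 149.9, 207.8])]
[504.2 151.3  80. ]
tip proj scene [416.9 215.2] [418.  215.5]
```

{"fn": "carry_out", "kwargs": {"rows": "0 0 0 0.6 0;0 0 0 0.8 0;0 0 0 0.5 0;0 0 0 0.2 0;0 0 0 0.1 0;0 0 0 0 0;0 0 0 0 0"}}

```text
clock: 9.93
eef_pos: [506.5, 132.5, 136.8]
tcp_rot: [3.142, 0.001, -2.949]
contact_force: [-0.4, 0.4, -2.5]
opening: 0.265
```

{"fn": "carry_out", "kwargs": {"rows": "0 0 0 0.07 0;0 0 0 0.04 0;0 0 0 0 0"}}

```text
clock: 10.3
eef_pos: [506.1, 132.4, 132.9]
tcp_rot: [-3.142, -0.0, -2.949]
contact_force: [0.0, 0.5, -1.0]
opening: 0.269
```

{"fn": "carry_out", "kwargs": {"rows": "0 0 0 0.07 0;0 0 0 0.03 0;0 0 0 0 0"}}

```text
clock: 10.68
eef_pos: [506.1, 132.4, 129.9]
tcp_rot: [-3.142, -0.0, -2.949]
contact_force: [0.0, 0.4, -2.1]
opening: 0.272
```

{"fn": "carry_out", "kwargs": {"rows": "0 0 0 0.04 0;0 0 0 0.03 0;0 0 0 0 0"}}

```text
clock: 11.05
eef_pos: [506.2, 132.5, 128.0]
tcp_rot: [3.142, 0.0, -2.949]
contact_force: [-1.0, 0.0, 0.3]
opening: 0.265
```

{"fn": "carry_out", "kwargs": {"rows": "0 0 0 0.04 0;0 0 0 0 0;0 0 0 0 0"}}

```text
clock: 11.42
eef_pos: [506.3, 132.4, 127.0]
tcp_rot: [3.142, 0.0, -2.949]
contact_force: [-1.8, -1.1, 5.0]
opening: 0.269
```

{"fn": "carry_out", "kwargs": {"rows": "0 0 0 0 0;0 0 0.08 0 0;0 0 0.1 0 0;0 0 0.1 0 0;0 0 0.05 0 0"}}

```text
clock: 12.05
eef_pos: [504.7, 142.0, 127.0]
tcp_rot: [-3.141, 0.001, -2.949]
contact_force: [0.4, -3.8, 4.6]
opening: 0.267
```

{"fn": "carry_out", "kwargs": {"rows": "0 0 0.07 0 0;0 0 0.07 0 0;0 0 0 0 0"}}

```text
clock: 12.42
eef_pos: [503.2, 146.7, 126.5]
tcp_rot: [3.141, -0.0, -2.949]
contact_force: [0.5, 1.9, -0.5]
opening: 0.271
```

{"fn": "carry_out", "kwargs": {"rows": "0 0 0.07 0 0;0 0 0.04 0 0;0 0 0 0 0"}}

```text
clock: 12.8
eef_pos: [502.5, 149.6, 126.4]
tcp_rot: [-3.142, -0.001, -2.949]
contact_force: [-0.4, -0.4, -1.5]
opening: 0.268
```

{"fn": "carry_out", "kwargs": {"rows": "0 0 0.02 0.06 0;0 0 0 0.06 0;0 0 0 0 0"}}

```text
clock: 13.18
eef_pos: [502.6, 150.0, 122.9]
tcp_rot: [-3.142, -0.0, -2.949]
contact_force: [-0.1, -0.7, -2.4]
opening: 0.269
```

Tip is below the plate top without any load: it is in the socket.

{"fn": "carry_out", "kwargs": {"rows": "0 0 0 0.1 0;0 0 0 0.1 0;0 0 0 0 0"}}

```text
clock: 13.55
eef_pos: [502.5, 150.0, 116.7]
tcp_rot: [-3.142, -0.001, -2.949]
contact_force: [-0.5, 0.7, -1.8]
opening: 0.266
```

{"fn": "carry_out", "kwargs": {"rows": "0 0 0 0.07 0;0 0 0 0.06 0;0 0 0 0 0"}}

```text
clock: 13.92
eef_pos: [502.6, 150.1, 113.0]
tcp_rot: [-3.142, -0.0, -2.949]
contact_force: [-0.3, -0.3, -2.0]
opening: 0.269
```

{"fn": "carry_out", "kwargs": {"rows": "0 0 0 0.05 0;0 0 0 0.03 0;0 0 0 0 0"}}

```text
clock: 14.3
eef_pos: [502.6, 150.1, 110.7]
tcp_rot: [-3.142, -0.0, -2.949]
contact_force: [-0.3, -0.0, -1.6]
opening: 0.267
```

{"fn": "carry_out", "kwargs": {"rows": "0 0 0 0.03 0;0 0 0 0 0;0 0 0 0 0"}}

```text
clock: 14.68
eef_pos: [502.8, 150.1, 110.0]
tcp_rot: [3.142, 0.0, -2.949]
contact_force: [-0.5, -0.2, 1.9]
opening: 0.267
```

{"fn": "carry_out", "kwargs": {"rows": "0.55 0 0 0 0;0.55 0 0 0 0;0.55 0 0 0 0;0.55 0 0 -0.3 0;0.55 0 0 -0.7 0;0.55 0 0 -1 0;0.55 0 0 -1 0;0.55 0 0 -0.5 0;0.55 0 0 0 0"}}

```text
clock: 15.8
eef_pos: [503.2, 150.3, 215.8]
tcp_rot: [3.141, 0.002, -2.949]
contact_force: [-0.4, -0.3, 0.6]
opening: 0.552
```

Run:
```python
from h import *
s=r.sense(); print({k:s[k] for k in('clock','eef_pos','tcp_rot','contact_force','opening')})
for n in('wrist','side','scene'): cv2.imwrite(f'pics/{n}5.png',r.grab_frame(n))
crop('pics/side5.png',190,55,330,245,'pics/side5c.png')
crop('pics/scene5.png',330,110,560,280,'pics/scene5c.png')
```

```text
{'clock': 15.8, 'eef_pos': array([503.21809388, 150.26666122, 215.83438747]), 'tcp_rot': array([ 3.14135989e+00,  2.16635003e-03, -2.94889867e+00]), 'contact_force': array([-0.37151116, -0.32006387,  0.62851132]), 'opening': 0.5515794578737268}
pics/side5c.png 3
pics/scene5c.png 3
```

View pics/wrist5.png

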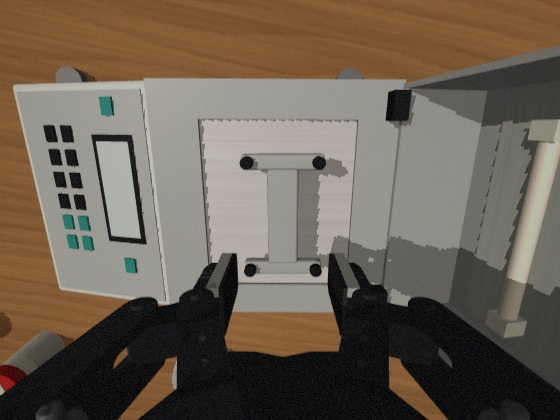

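View pics/side5c.png

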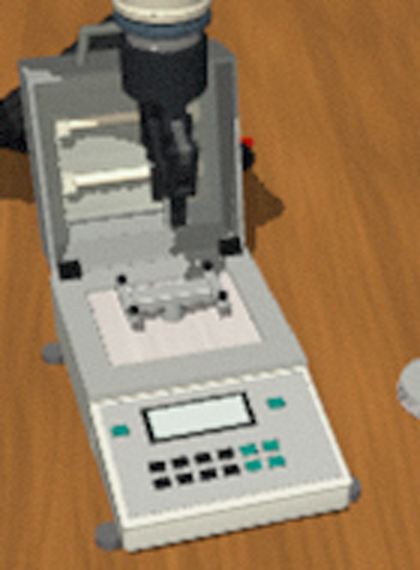

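View pics/scene5c.png

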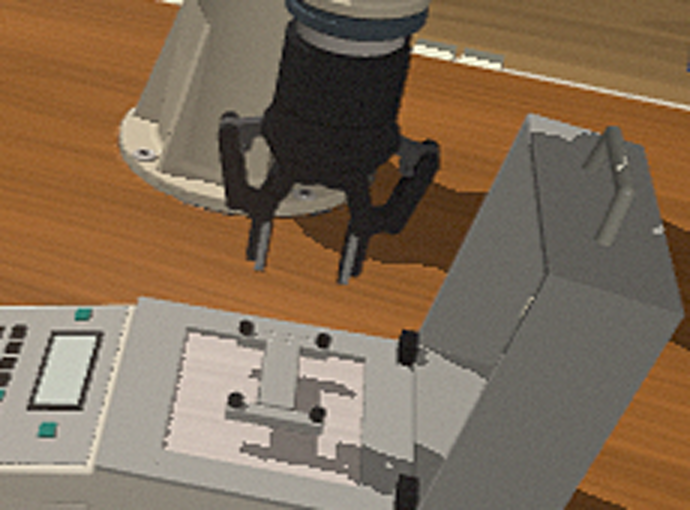

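```bash
cat >> h.py <<'E'
MID=np.array([503.1,147.3]);XA=np.array([-.191,.982]);YA=np.array([-.982,-.191]);HIN=MID+98*XA
def hood(d,h,y,t):
    x=-d*np.cos(t)+h*np.sin(t); z=d*np.sin(t)+h*np.cos(t); p=HIN+x*XA+y*YA; return np.array([p[0],p[1],85+z])
E
python3 - <<'E'
from h import *
np.set_printoptions(precision=1,suppress=True)
S=cal('scene');D=cal('side')
for t in(1.6,1.65,1.7,1.74):
    print(t,[3*(proj(S,hood(*q,t))-[330,110]) for q in[(200,76,-102),(200,76,102),(200,0,-102),(200,0,102),(230,36,-38)]])
sc=[np.array(p)/3+[330,110] for p in[(247,327),(323,340),(318,413),(236,400)]]
dc=[np.array(p)/3+[190,55] for p in[(122,279),(209,266),(222,296),(134,310)]]
# scene order: far-front, far-back, near-back, near-front ; side: back-left.. 
dd=[dc[3],dc[0],dc[1],dc[2]]
print([tri(ray(S,*a),ray(D,*b)) for a,b in zip(sc,dd)])
E
```

```text
1.6 [array([642.2, 286.3]), array([605.8, 120.7]), array([499.7, 260.9]), array([485.5, 101.6]), array([573.2, 172.1])]
1.65 [array([658.8, 295.7]), array([619.8, 128.7]), array([518. , 264.5]), array([501.1, 104.4]), array([592.8, 178.7])]
1.7 [array([674.6, 305.7]), array([633.2, 137.3]), array([536.1, 268.9]), array([516.4, 107.9]), array([612. , 186.1])]
1.74 [array([686.7, 314.1]), array([643.4, 144.5]), array([550.4, 273. ]), array([528.5, 111.2]), array([627. , 192.5])]
[array([464.6, 115.8, 111.4]), array([454.8, 168.3, 111.9]), array([541.4, 185. , 112.3]), array([550.4, 132.5, 110.9])]
```

{"fn": "carry_out", "kwargs": {"rows": "0 0 0 -0.9 0;0 0 0 -1 0;0 0 0 -1 0;0 0 0 -1 0;0 0 0 -0.9 0;0 0 0 -0.35 0;0 0 0 0 0"}}

```text
clock: 16.82
eef_pos: [502.7, 150.1, 368.8]
tcp_rot: [-3.142, -0.0, -2.949]
contact_force: [0.4, -0.2, 0.3]
opening: -0.001
```

{"fn": "carry_out", "kwargs": {"rows": "0 0 0.7 0 0;0 0 1 0 0;0 0 1 0 0;0 0 1 0 0;0 0 1 0 0;0 0 1 0 0;0 0 1 0 0;0 0 0.8 0 0;0 0 0.33 0 0;0 0 0 0 0;0 0 0 0 0"}}

```text
clock: 18.2
eef_pos: [457.9, 379.9, 369.3]
tcp_rot: [-3.141, -0.0, -2.949]
contact_force: [1.5, 0.0, 0.5]
opening: 0.0
```

{"fn": "carry_out", "kwargs": {"rows": "0 0 0 0.7 0;0 0 0 1 0;0 0 0 1 0;0 0 0 0.55 0;0 0 0 0.2 0;0 0 0 0 0;0 0 0 0 0"}}

```text
clock: 19.08
eef_pos: [458.2, 381.0, 267.0]
tcp_rot: [3.141, 0.001, -2.949]
contact_force: [0.2, 0.8, 0.3]
opening: -0.003
```

Run:
```python
from h import *
np.set_printoptions(precision=1,suppress=True)
s=r.sense(); print({k:s[k] for k in('clock','eef_pos','tcp_rot','contact_force','opening')})
e=s['eef_pos'];d=e[:2]-HIN;print('rel hinge',d@XA,d@YA,e[2]-85)
for n in('side','scene'): cv2.imwrite(f'pics/{n}6.png',r.grab_frame(n))
x0=y0=None
for t in(1.73,1.6,1.4,1.2,1.0,.8,.6,.4,.2,.1,0):
    x=-172*np.cos(t)+76*np.sin(t)+14.5; z=172*np.sin(t)+76*np.cos(t)+22
    if x0 is not None: print(t,round(x,1),round(z,1),'rows y,z',round((x-x0)/30,2),round((z0-z)/30,2))
    x0,z0=x,z
```

```text
{'clock': 19.075, 'eef_pos': array([458.2, 381. , 267. ]), 'tcp_rot': array([ 3.1,  0. , -2.9]), 'contact_force': array([0.2, 0.8, 0.3]), 'opening': -0.00347372761239392}
rel hinge 139.982906607667 -0.5251444142765713 181.9832555029513
1.6 95.5 191.7 rows y,z -0.71 -0.4
1.4 60.2 204.4 rows y,z -1.18 -0.42
1.2 23.0 209.8 rows y,z -1.24 -0.18
1.0 -14.5 207.8 rows y,z -1.25 0.07
0.8 -50.8 198.3 rows y,z -1.21 0.32
0.6 -84.5 181.8 rows y,z -1.12 0.55
0.4 -114.3 159.0 rows y,z -0.99 0.76
0.2 -139.0 130.7 rows y,z -0.82 0.94
0.1 -149.1 114.8 rows y,z -0.34 0.53
0 -157.5 98.0 rows y,z -0.28 0.56
```

View pics/scene6.png

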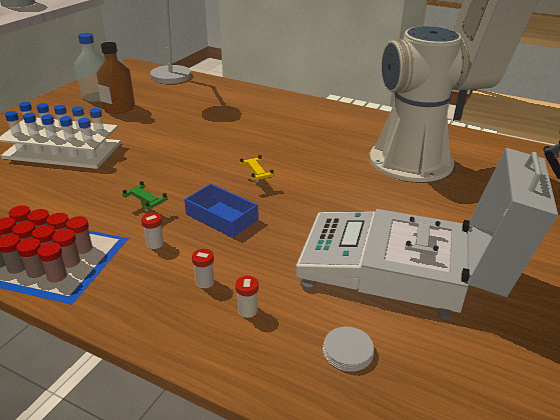

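View pics/side6.png

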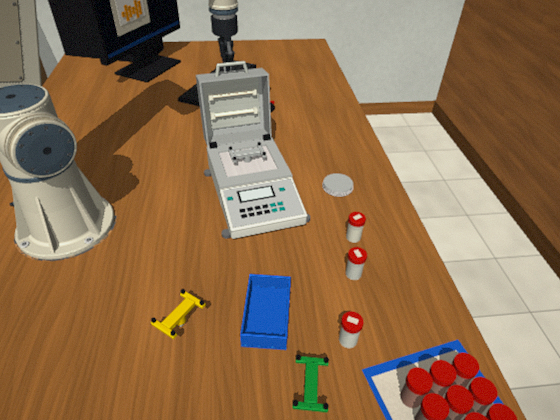

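{"fn": "carry_out", "kwargs": {"rows": "0 0 -0.5 -0.1 0;0 0 -0.5 -0.1 0;0 0 -0.48 -0.12 0;0 0 -0.59 -0.21 0;0 0 -0.59 -0.21 0;0 0 -0.62 -0.09 0;0 0 -0.62 -0.09 0;0 0 0 0 0"}}

```text
clock: 20.18
eef_pos: [480.5, 264.3, 294.2]
tcp_rot: [-3.141, 0.001, -2.951]
contact_force: [-0.2, -0.0, 0.2]
opening: 0.001
```

Run:
```python
from h import *
np.set_printoptions(precision=1,suppress=True)
s=r.sense(); e=s['eef_pos'];d=e[:2]-HIN;print('rel hinge',d@XA,d@YA,e[2]-85,s['contact_force'])
for n in('side','scene'): cv2.imwrite(f'pics/{n}7.png',r.grab_frame(n))
```

```text
rel hinge 21.16728033556539 -0.17255319436658814 209.16685881804847 [-0.2 -0.   0.2]
```

View pics/scene7.png

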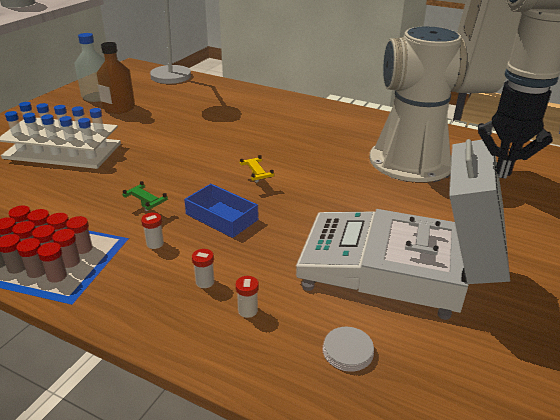

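{"fn": "carry_out", "kwargs": {"rows": "0 0 -0.6 0.03 0;0 0 -0.62 0.04 0;0 0 -0.6 0.16 0;0 0 -0.6 0.16 0;0 0 -0.56 0.28 0;0 0 -0.56 0.28 0;0 0 -0.5 0.38 0;0 0 -0.5 0.38 0;0 0 0 0 0"}}

```text
clock: 21.4
eef_pos: [505.5, 131.1, 241.0]
tcp_rot: [-3.141, -0.003, -2.95]
contact_force: [-0.3, 0.0, -0.7]
opening: -0.001
```

Run:
```python
from h import *
np.set_printoptions(precision=1,suppress=True)
s=r.sense(); e=s['eef_pos'];d=e[:2]-HIN;print('rel hinge',d@XA,d@YA,e[2]-85,s['contact_force'])
for n in('side','scene'): cv2.imwrite(f'pics/{n}8.png',r.grab_frame(n))
```

```text
rel hinge -114.41244510189192 0.7326687063397277 156.00759031133623 [-0.3  0.  -0.7]
```

View pics/scene8.png

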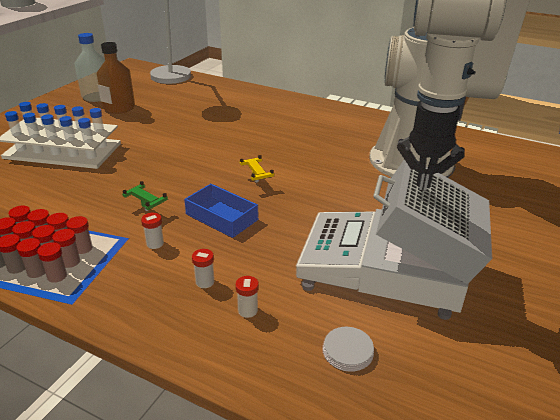

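{"fn": "carry_out", "kwargs": {"rows": "0 0 -0.41 0.45 0;0 0 -0.41 0.47 0;0 0 -0.34 0.52 0;0 0 -0.14 0.26 0;0 0 -0.1 0.2 0;0 0 0 0 0"}}

```text
clock: 22.25
eef_pos: [513.7, 90.8, 184.5]
tcp_rot: [3.141, -0.002, -2.949]
contact_force: [0.2, 0.5, 0.3]
opening: 0.0
```

{"fn": "carry_out", "kwargs": {"rows": "0 0 0 0.06 0;0 0 0 0.04 0;0 0 0 0 0"}}

```text
clock: 22.62
eef_pos: [514.3, 91.1, 183.0]
tcp_rot: [-3.141, 0.0, -2.948]
contact_force: [-2.4, -2.0, 6.8]
opening: 0.001
```

Run:
```python
from h import *
for n in('side','scene'): cv2.imwrite(f'pics/{n}9.png',r.grab_frame(n))
crop('pics/side9.png',190,55,330,245,'pics/side9c.png')
crop('pics/scene9.png',290,130,490,330,'pics/scene9c.png')
```

```text
pics/side9c.png 3
pics/scene9c.png 3
```

View pics/scene9c.png

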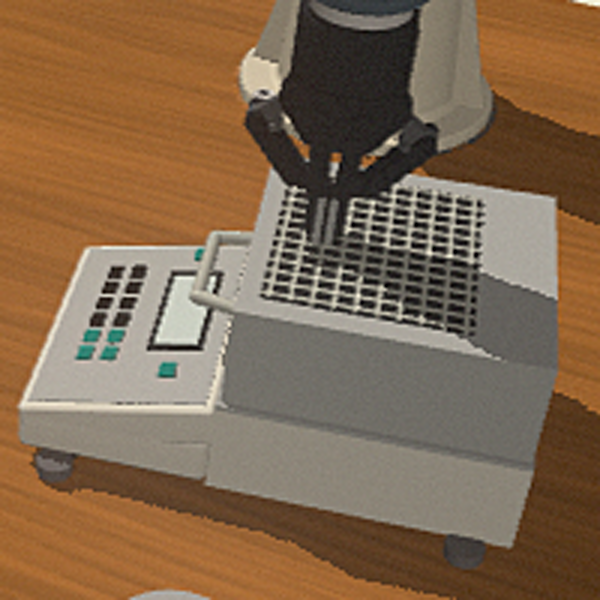

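View pics/side9c.png

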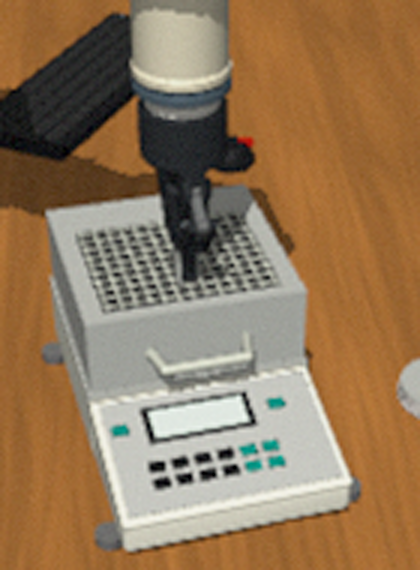

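{"fn": "carry_out", "kwargs": {"rows": "0 0 0 0.04 0;0 0 0 0.02 0;0 0 0 0 0"}}

```text
clock: 23.1
eef_pos: [514.4, 91.1, 182.9]
tcp_rot: [-3.141, 0.001, -2.949]
contact_force: [-8.6, -2.4, 25.6]
opening: -0.001
```

{"fn": "carry_out", "kwargs": {"rows": "0 0 0 0.02 0;0 0 0 0.02 0;0 0 0 0 0"}}

```text
clock: 23.48
eef_pos: [514.4, 91.1, 182.8]
tcp_rot: [-3.141, 0.001, -2.949]
contact_force: [-13.2, -3.8, 39.5]
opening: 0.002
```

Firm stop: shut. Back off upward.

{"fn": "carry_out", "kwargs": {"rows": "0 0 0 -0.1 0;0 0 0 -0.3 0;0 0 0 -1 0;0 0 0 -1 0;0 0 0 -1 0;0 0 0 -0.5 0;0 0 0 0 0;0 0 0 0 0"}}

```text
clock: 24.48
eef_pos: [513.7, 90.9, 295.0]
tcp_rot: [3.141, -0.002, -2.949]
contact_force: [0.1, 0.2, 0.3]
opening: -0.001
```

Run:
```python
from h import *
np.set_printoptions(precision=1,suppress=True)
s=r.sense();print(s['clock'],s['eef_pos'],s['contact_force'])
for n in('side','scene'): cv2.imwrite(f'pics/{n}10.png',r.grab_frame(n))
S=cal('scene');D=cal('side')
for t in(0,.04,.08): print(t,[proj(S,hood(*q,t)) for q in[(200,76,-102),(0,76,-102),(230,36,-38)]],[proj(D,hood(*q,t)) for q in[(200,76,-102),(200,76,102)]])
```

```text
24.475 [513.7  90.9 295. ] [0.1 0.2 0.3]
0 [array([367.9, 233.8]), array([476.7, 253.1]), array([355.9, 228.9])] [array([292.1, 150.5]), array([218.2, 162.3])]
0.04 [array([370. , 230.8]), array([478.5, 253.5]), array([357.1, 225.4])] [array([291.9, 147.4]), array([217.8, 159.1])]
0.08 [array([372.3, 227.8]), array([480.2, 253.9]), array([358.5, 222. ])] [array([291.6, 144.3]), array([217.3, 155.9])]
```

View pics/scene10.png

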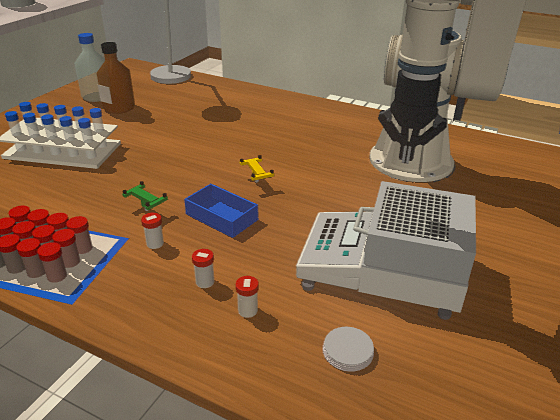

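View pics/side10.png

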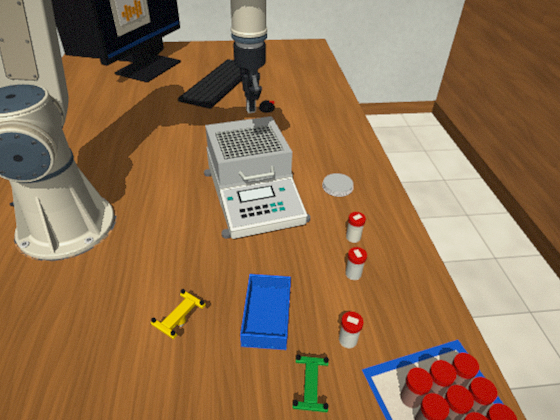

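```bash
python3 -c "
from rig import r
print(r.sign_off())"
```

```text
the job is handed in; nothing more can be done
None
```

I refitted the pan carrier, shut the hood and handed the job in at 24.6 s of the 58 s allowed. The sign-off gave no verdict.

**Carrier:** I gripped it at the bar middle and set the pin tip on the plate about 19 mm in front of the socket, at roughly 7 N. I then slid it back until the load vanished and lowered it about 18 mm until the boss seated at about 4 N. With the gripper withdrawn, the studs from two views stood about 53.5 mm higher than on the tray. That puts the pin tip near 62 mm, which is home. The four stud heights agreed within about 1.5 mm, so it sits level.

**Hood:** I pushed it shut from behind at about 0.8 rad/s, down to a hard stop. At the stop the tool's height matched the shut height I had worked out. The hood's edges in both fixed views match an angle of 0, clearly under the 0.04 rad limit.

**Checks to mention:**
- **Push force:** The last push on the shut hood, through the fingertips, read 39.5 N upwards (about 42 N in all). The 40 N limit is stated for the arm and the gripper's body. The fingertips may not count, but I can't confirm that.
- **Camera agreement:** The side camera differed from the others by 4–7 mm in y, so I relied on the wrist and scene cameras for aligning.
- **Carrier under the hood:** I couldn't see the carrier again once the hood was shut.
- **Jars and pans:** They look unmoved in the last pictures; I didn't measure them.

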